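# Release the air-valve key left latched

## Task

Before the air is turned on, every blue push-push key on the grey valve box must be up, but one of the four identical keys is still latched down. Find it (if you cannot tell by eye, feel with light taps of a fingertip: it sits a few millimetres lower than the rest), press that one fully in and let it spring up, and do not push down any of the raised keys by more than a light tap of 2 or 3 mm. Nothing is to be picked up; leave the marker, the tape measure and the pipe tee where they are.

Things in the scene. Friction and masses are not known exactly. Their poses are not given: they have to be found in the camera images.
- valve_box: grey air-valve box, fixed, 92 (x) x 240 (y) x 44 mm high; origin under its centre, on the bench. The keys stand along its y axis at x = 0, y = -75, -25, 25, 75 mm, each in a fixed black bezel 44 mm square whose top is 51.5 mm above the bench; which key is at which place differs each time. Fittings stick out 13 mm at its +x side.
- key_a_top (a point): centre of the top face of key a, moving with it: square blue key, flat top 30 x 30 mm with a small white bar on it, all four keys alike. Top 64 mm above the bench when raised, 59 mm when latched, 54 mm when fully pressed.
- key_a (a joint): depth of key a in m, straight down: 0 raised, 0.005 latched, 0.010 lower stop. Push-push: pressed beyond 0.009 and let go, a raised key stays latched and a latched one springs up to 0; under 0.007 changes nothing. Spring: gives at 3 N, 5.5 N at the stop, damped (25 N per m/s). At the start exactly one of the four keys is latched.
- key_b_top (a point): centre of the top face of key b, moving with it: square blue key, flat top 30 x 30 mm with a small white bar on it, all four keys alike. Top 64 mm above the bench when raised, 59 mm when latched, 54 mm when fully pressed.
- key_b (a joint): depth of key b in m, straight down: 0 raised, 0.005 latched, 0.010 lower stop. Push-push: pressed beyond 0.009 and let go, a raised key stays latched and a latched one springs up to 0; under 0.007 changes nothing. Spring: gives at 3 N, 5.5 N at the stop, damped (25 N per m/s). At the start exactly one of the four keys is latched.
- key_c_top (a point): centre of the top face of key c, moving with it: square blue key, flat top 30 x 30 mm with a small white bar on it, all four keys alike. Top 64 mm above the bench when raised, 59 mm when latched, 54 mm when fully pressed.
- key_c (a joint): depth of key c in m, straight down: 0 raised, 0.005 latched, 0.010 lower stop. Push-push: pressed beyond 0.009 and let go, a raised key stays latched and a latched one springs up to 0; under 0.007 changes nothing. Spring: gives at 3 N, 5.5 N at the stop, damped (25 N per m/s). At the start exactly one of the four keys is latched.
- key_d_top (a point): centre of the top face of key d, moving with it: square blue key, flat top 30 x 30 mm with a small white bar on it, all four keys alike. Top 64 mm above the bench when raised, 59 mm when latched, 54 mm when fully pressed.
- key_d (a joint): depth of key d in m, straight down: 0 raised, 0.005 latched, 0.010 lower stop. Push-push: pressed beyond 0.009 and let go, a raised key stays latched and a latched one springs up to 0; under 0.007 changes nothing. Spring: gives at 3 N, 5.5 N at the stop, damped (25 N per m/s). At the start exactly one of the four keys is latched.
- marker: felt marker, white with a red cap, 128 mm long, 21 mm thick, lying loose on the bench in front of the box; origin under its middle
- tape_measure: yellow pocket tape measure, 34 x 79 x 58 mm high, standing loose on the bench in front of the box, left of a wooden clamp jig; origin at the centre of its underside
- pvc_tee: white plastic pipe tee, 68 x 59 x 42 mm, lying loose on the bench in front of the box, right of the marker; origin at the centre of its underside

How it is judged:
At the end, for the whole second after the job is handed in: all four keys stand up (each less than 1.5 mm in) and are still (value of joint each of key_a, key_b, key_c, key_d below 0.0015 m and velocity of joint key_a between -0.01 and 0.01 m/s and velocity of joint key_b between -0.01 and 0.01 m/s and velocity of joint key_c between -0.01 and 0.01 m/s and velocity of joint key_d between -0.01 and 0.01 m/s); the robot touches nothing.
It fails at once if a key that was raised at the start is pushed down more than 4 mm (a light tap may push it in by up to 4 mm) (value of joint any of key_a, key_b, key_d above 0.004 m).
It fails at once if the marker, the tape measure or the pipe tee is moved more than 15 mm or picked up (distance of any of marker, tape_measure, pvc_tee from where it was at the start of the episode above 0.015 m).
It also fails if it takes over 42 s, if anything falls off the work surface, if the arm or the gripper's body presses on something with over 40 N, if the wrist force passes 120 N, or if a joint passes its speed limit or range.

## Robot

A 6-joint arm with a two-finger parallel gripper is mounted at the origin on a cart in front of the work surface, level with it; the furniture and walls round the work are solid. World frame = base frame: x ahead of the robot, y to its left, z up, the work surface at z = 0. Lengths are in m, angles in rad, forces in N, time in s.
With the tool pointing down it reaches from about 0.2 to 0.875 m from the base axis. Payload 3.4 kg.
Tool frame: the origin (TCP) lies at the centre of the arm's flange, where the gripper is bolted on; the fingertips stand 199 mm ahead of it and the grasp point (between the pads) lies 180 mm ahead of it; y points along the fingers, z is the direction in which the jaws open and shut, and the axes are right-handed (so a half turn about y gives the same grasp; the last joint's range is limited). The gripper opens to 94 mm and grips with 3 to 60 N. Pads are 16 mm wide; open, the fingers measure 119 mm over their backs; the gripper's body (75 mm by 177 mm) begins 78 mm behind the grasp point.
Start: joints at [-1.378, 0.276, 1.505, -0, 1.361, -0.121], TCP at [0.177, -0.547, 0.405] pointing down, gripper open.
Joint ranges: [-2.89, 2.89], [-0.75, 2.08], [0.22, 2.7], [-1.18, 4.32], [0.11, 2.71], [-2.7, 2.7]. Speed limits (rad/s): [2.57, 2.57, 3.14, 3.14, 3.14, 3.14].

## Interface

Orientations are given as a unit quaternion [x, y, z, w].
In Python, from rig import bot gives the robot as it stands. The module is installed in compiled form; this text tells all that it offers.
- The arm moves only by the tool send_rows, never from a script. Its argument "plan" is text: rows parted by semicolons, each of 7 numbers parted by spaces: the shift along the tool's x, y, z in cm, then the turn, a rotation vector about the tool's x, y, z in degrees, then the opening, from 0 (shut) to 1 (fully open). A call has 1 to 8 rows; each row shifts and turns the commanded pose from where the row before left it, along the tool's axes as they then stand; what a row does not reach is not made up. A row lasts 1/12 s, in which the tool goes at most 41.7 mm and 7.16 degrees, less where a joint would pass 70% of its speed; a pose out of reach is approached as far as the arm can. A call is refused whole if a number of a shift passes 4.17 or a number of a turn 7.16, either way. A call with a gripper value outside its range is refused whole. The fingers move at their own pace and stop on an object; the grip force is fixed at half the most. Time passes only in rows, so rows that do not move let the fingers close. It gives the time, the measured TCP pose, the force and the opening at its end, in the units of the state.
- bot.get_obs(): the state, without advancing time (a new reading comes with each control period).
- bot.read_camera(name): name is "scene" or "top" or "wrist"; returns the picture (420x560x3 uint8, blue, green, red); there is no depth.
- bot.camera_info(name): a dict with "fx", "fy", "cx", "cy" (pixels), "R" (3x3) and "t" (3): a world point X has camera coordinates R X + t. Camera axes: x right, y down, z forward; pixel columns grow to the right and rows downward; lengths in m; the calibration is good to about 2 mm. The wrist camera is an equidistant fisheye: a pixel r from the principal point sees the ray r / f radians off the axis. A picture is of the moment at which its call begins: read the wrist's pose just before it. camera_info takes no time and is no camera call; for the wrist camera it gives the pose at the moment of the call.
- bot.close_job(): hands the job in, once; it reports no verdict.
Trained networks look in the newest picture that a camera, given by its name, has taken for a name from the list of things; names that differ only in an ending like _2 or _b are one class to them, and where a whole thing is asked for, a point or a joint stands for the part that bears it (a point fixed in the world has none). Each returns a list of dicts, best first, with "score" (0 to 1); they miss things now and then, are a little off and sometimes report something else, mostly with a low value. They report only what shows in the picture. A call takes as long as a camera call.
- bot.look_for(camera, label): "location" ([x, y, z] in m, in world coordinates, good to about 4 mm: the middle of the surface that is visible of it).
- bot.regions_of(camera, label): "pixels" (420x560 bool, what is visible of it).
- bot.place_of(camera, label): "location" ([x, y, z] in m, in world coordinates, good to about 4 mm: a listed point, or the origin of a listed thing).
The state is a dict: "time": time; "joint_pos": joint angles; "joint_velocities": joint speeds; "tau": joint torques, N m; "eef_pos": TCP position; "ee_rot": TCP orientation; "ft_force": force on the tool from outside, world axes, zero at the start; "moment": the same for the moment, N m; "width": finger opening in m.
Only numpy, scipy, OpenCV 4.12 (cv2) and the standard library are available. Lean on these libraries where they do the work, as an engineer would, in place of code of your own. Each camera call takes 0.05 s, during which the arm holds its last target.

## Working session

There is one attempt and no reset: what is moved stays moved. The work goes in short steps, Python scripts to look and compute and a tool call to move; the robot and the scene stay as the last step left them, time stands still between calls to the robot, and variables do not carry over. Pictures are saved under pics/ and viewed, and the job is handed in when it is done.

Besides the shell and the picture viewer there is one more tool, called after ">>>" as a command line: name --argument value ..., lists and objects as JSON in quotes. send_rows: Moves the arm, as the interface text tells. Its arguments: {"type":"object","properties":{"plan":{"type":"string"}},"required":["plan"]}

```bash
mkdir -p pics; python3 - <<'E'
from rig import bot
import cv2,numpy as np
o=bot.get_obs();print({k:np.round(v,3) for k,v in o.items()})
for c in ["scene","top","wrist"]:
    im=bot.read_camera(c);cv2.imwrite(f"pics/{c}0.png",im)
    i=bot.camera_info(c);print(c,i)
for c in ["scene","top"]:
    for l in ["valve_box","key_a_top","marker","tape_measure","pvc_tee"]:
        print(c,l,[(np.round(d["location"],4),round(d["score"],2)) for d in bot.place_of(c,l)])
E
```

```text
{'time': np.float64(0.0), 'joint_pos': array([-1.378,  0.277,  1.506, -0.   ,  1.361, -0.121]), 'joint_velocities': array([-0.001,  0.001, -0.001, -0.001,  0.   ,  0.001]), 'tau': array([-4.0000e-03, -4.0460e+01, -2.3723e+01,  7.0000e-02,  3.5000e-02,
       -0.0000e+00]), 'eef_pos': array([ 0.177, -0.547,  0.404]), 'ee_rot': array([-0.111,  0.699, -0.698,  0.11 ]), 'ft_force': array([-0.429, -0.561, -0.201]), 'moment': array([0.009, 0.004, 0.016]), 'width': np.float64(0.094)}
scene {'fx': 412.5406155617024, 'fy': 412.5406155617024, 'cx': 277.3883816398246, 'cy': 208.96660940262512, 'R': array([[-0.78872483, -0.61472873, -0.00466081],
       [-0.39848134,  0.51701343, -0.7575683 ],
       [ 0.4681087 , -0.59565569, -0.65273926]]), 't': array([0.40797666, 0.29843368, 0.61324684])}
top {'fx': 518.5925129774931, 'fy': 518.5925129774931, 'cx': 271.04551698106894, 'cy': 208.91111326972728, 'R': array([[-0.01489292, -0.99955503,  0.02584454],
       [-0.9868553 ,  0.01053408, -0.1612627 ],
       [ 0.16091869, -0.02790649, -0.98657306]]), 't': array([-0.02710208,  0.55893548,  0.85312341])
[... 246 characters left out ...]
, -0.96282304]]), 't': array([-0.575497  , -0.0280039 ,  0.39207204])}
scene valve_box [(array([ 0.636 , -0.0373, -0.0022]), 0.91)]
scene key_a_top [(array([0.6475, 0.0369, 0.0619]), 0.57), (array([ 0.6307, -0.0651,  0.0636]), 0.32)]
scene marker []
scene tape_measure [(array([0.4667, 0.1241, 0.0023]), 0.92)]
scene pvc_tee [(array([ 0.4407, -0.1679, -0.0027]), 0.78)]
top valve_box [(array([ 0.6345, -0.0417, -0.0013]), 0.79)]
top key_a_top [(array([0.6479, 0.0324, 0.0618]), 0.85)]
top marker [(array([ 0.4621, -0.0875, -0.001 ]), 0.86)]
top tape_measure [(array([0.4656, 0.1225, 0.0009]), 0.84), (array([ 0.4469, -0.1712, -0.0043]), 0.18)]
top pvc_tee [(array([ 0.4462, -0.1722, -0.0043]), 0.66)]
```

```bash
python3 - <<'E'
import cv2
a=cv2.imread("pics/scene0.png");b=cv2.imread("pics/top0.png");w=cv2.imread("pics/wrist0.png")
for n,i in (("scene0b",a),("top0b",b)): cv2.imwrite(f"pics/{n}.png",cv2.resize(i,(784,588),interpolation=cv2.INTER_CUBIC))
E
```

```text
(no output)
```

View pics/scene0b.png

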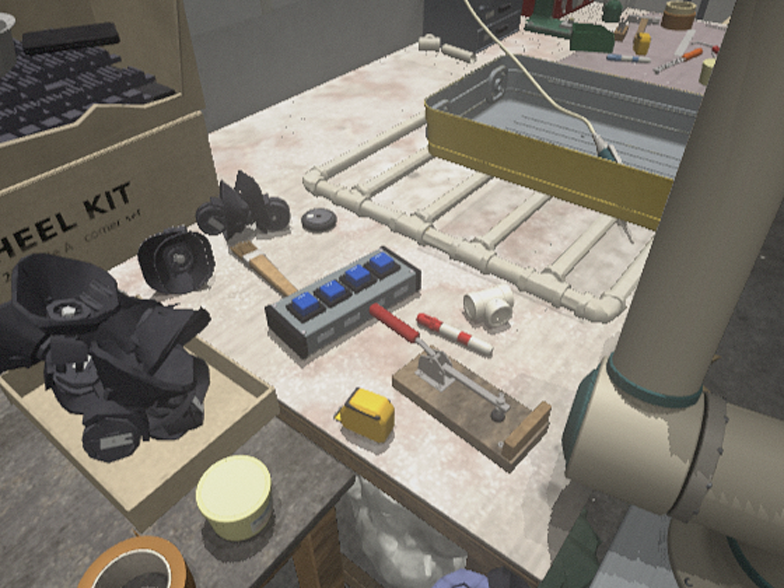

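View pics/top0b.png

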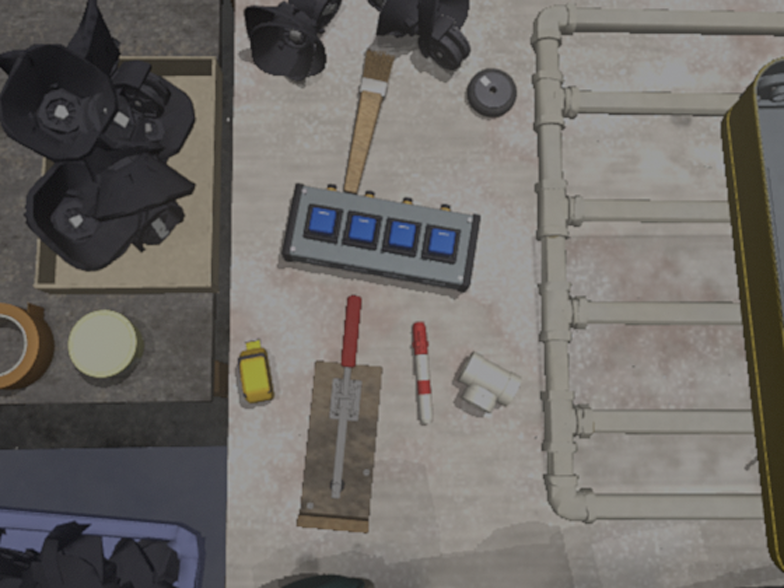

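View pics/wrist0.png

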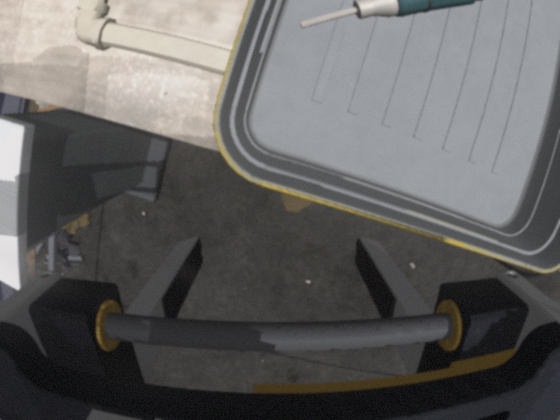

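```bash
python3 - <<'E'
import cv2
a=cv2.imread("pics/scene0.png");b=cv2.imread("pics/top0.png")
cv2.imwrite("pics/s1.png",cv2.resize(a[165:265,180:310],(780,600),interpolation=cv2.INTER_CUBIC))
cv2.imwrite("pics/t1.png",cv2.resize(b[125:215,200:350],(800,480),interpolation=cv2.INTER_CUBIC))
E
```

```text
(no output)
```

View pics/s1.png

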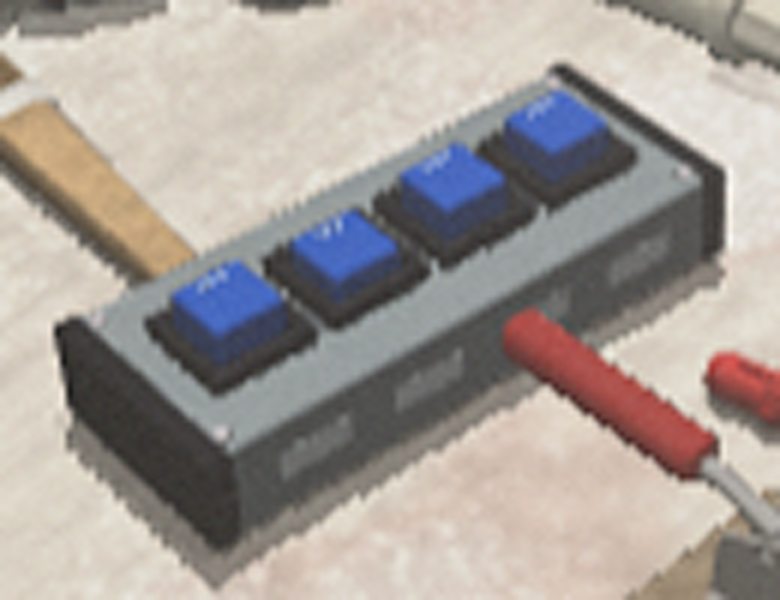

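View pics/t1.png

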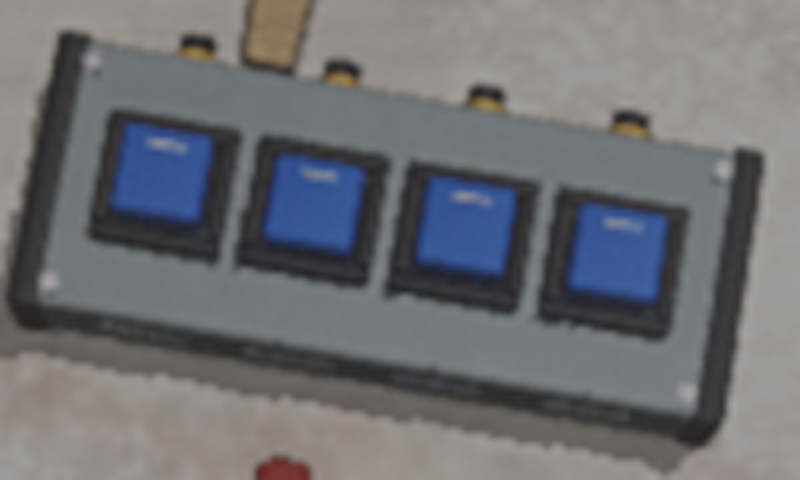

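The scene close-up shows the second key from the left (about px (345,250) in the crop) with visibly shorter side faces than the others. I'll measure this in both views.

```bash
cat > h.py <<'E'
import numpy as np,cv2
from scipy.spatial.transform import Rotation as Ro
def ray(i,u,v):
    d=np.array([(u-i["cx"])/i["fx"],(v-i["cy"])/i["fy"],1.]);R=np.array(i["R"]);return -R.T@i["t"],R.T@d
def atz(i,u,v,z):
    c,d=ray(i,u,v);return c+d*(z-c[2])/d[2]
E
python3 - <<'E'
from rig import bot
from h import *
P={}
for c,roi in (("scene",(165,265,180,310)),("top",(125,215,200,350))):
    im=cv2.imread(f"pics/{c}0.png").astype(int);i=bot.camera_info(c)
    b,g,r=im[...,0],im[...,1],im[...,2]
    m=(b>(150 if c=="scene" else 110))&(b-r>60)
    k=np.zeros_like(m);k[roi[0]:roi[1],roi[2]:roi[3]]=1
    n,l,s,ce=cv2.connectedComponentsWithStats((m&k).astype(np.uint8))
    q=[(ce[j],s[j,4]) for j in range(1,n) if s[j,4]>50];q.sort(key=lambda x:x[0][0])
    P[c]=[x[0] for x in q]
    for x in q: print(c,x[0].round(1),x[1],atz(i,*x[0],.064).round(4))
for p,q in zip(P["scene"],P["top"]):
    c1,d1=ray(bot.camera_info("scene"),*p);c2,d2=ray(bot.camera_info("top"),*q)
    A=np.c_[d1,-d2];t=np.linalg.lstsq(A,c2-c1,rcond=None)[0]
    print("tri",((c1+d1*t[0]+c2+d2*t[1])/2).round(4),np.linalg.norm(c1+d1*t[0]-c2-d2*t[1]).round(4))
i=bot.camera_info("top")
for u,v in ((92,60),(723,168),(48,282),(688,392)): print("screw",atz(i,200+u/5.333,125+v/5.333,.044).round(4))
print("handle",atz(i,200+283/5.333,125+462/5.333,.06))
E
```

```text
scene [217.4 214. ] 122 [0.6469 0.0351 0.064 ]
scene [236.8 205.3] 108 [ 0.6337 -0.0101  0.064 ]
scene [254.9 193.9] 103 [ 0.6284 -0.063   0.064 ]
scene [272.2 184.6] 94 [ 0.6192 -0.1122  0.064 ]
top [230.1 157.1] 238 [0.6467 0.0355 0.064 ]
top [258.5 162.6] 241 [ 0.6366 -0.0134  0.064 ]
top [287. 167.] 241 [ 0.6284 -0.0623  0.064 ]
top [315.7 172. ] 245 [ 0.6192 -0.1115  0.064 ]
tri [0.6466 0.0355 0.0644] 0.0001
tri [ 0.6375 -0.0135  0.0598] 0.0004
tri [ 0.6281 -0.0624  0.0646] 0.0004
tri [ 0.6189 -0.1116  0.0645] 0.0004
screw [0.6903 0.0591 0.044 ]
screw [ 0.6517 -0.1501  0.044 ]
screw [0.6149 0.0734 0.044 ]
screw [ 0.5762 -0.1359  0.044 ]
handle [ 0.55185114 -0.00316393  0.06      ]
```

Triangulation puts the key tops at 64.4, 59.8, 64.6 and 64.5 mm, so the second key from the left at (0.637, -0.0135) is clearly the latched one. Next I'll work out the move in tool axes.

```bash
cat >> h.py <<'E'
def to(bot,target,yaw_jaw=None):
    o=bot.get_obs();R=Ro.from_quat(o["ee_rot"]);M=R.as_matrix()
    print("t",o["time"].round(2),"pos",o["eef_pos"].round(4),"F",np.round(o["ft_force"],2),"w",round(float(o["width"]),4),"shift cm (tool)",(M.T@(np.array(target)-o["eef_pos"])*100).round(2));print(M.round(3))
E
python3 - <<'E'
from rig import bot
from h import *
to(bot,[.637,-.0135,.30])
E
```

```text
Traceback (most recent call last):
  File "h.py", line 9, in to
    print("t",o["time"].round(2),"pos",o["eef_pos"].round(4),"F",np.round(o["ft_force"],2),"w",round(float(o["width"]),4),"shift cm (tool)",(M.T@(np.array(target)-o["eef_pos"])*100).round(2));print(M.round(3))
              ^^^^^^^^^^^^^^^
AttributeError: 'float' object has no attribute 'round'
```

```bash
sed -i 's/o\["time"\].round(2)/o["time"]/' h.py; python3 - <<'E'
from rig import bot
from h import *
to(bot,[.637,-.0135,.30])
E
```

```text
t 0.65 pos [ 0.1775 -0.547   0.4047] F [-0.05  0.34 -0.09] w 0.0938 shift cm (tool) [-60.17  10.46 -36.56]
[[-0.951  0.     0.309]
 [-0.309 -0.    -0.951]
 [ 0.    -1.     0.   ]]
```

>>> send_rows --plan "-3 0 -1.8 0 0 0 0;-3.3 0 -2 0 0 0 0;-3.3 0 -2 0 0 0 0;-3.3 0 -2 0 0 0 0;-3.3 0 -2 0 0 0 0;-3.3 0 -2 0 0 0 0;-3.3 0 -2 0 0 0 0;-3.3 0 -2 0 0 0 0"

```text
time: 1.32
eef_pos: [0.3778, -0.3144, 0.405]
ee_rot: [0.11, -0.698, 0.699, -0.111]
ft_force: [0.6, -1.0, -0.4]
width: 0.0443
```

>>> send_rows --plan "-3.3 0 -2 0 0 0 0;-3.3 0 -2 0 0 0 0;-3.3 0 -2 0 0 0 0;-3.3 0 -2 0 0 0 0;-3.3 0 -2 0 0 0 0;-3.3 0 -2 0 0 0 0;-3.3 0 -2 0 0 0 0;-3 0 -1.8 0 0 0 0"

```text
time: 1.98
eef_pos: [0.5776, -0.0832, 0.4048]
ee_rot: [0.111, -0.698, 0.698, -0.111]
ft_force: [0.6, -2.0, 0.5]
width: 0.0003
```

```bash
python3 - <<'E'
from rig import bot
from h import *
to(bot,[.637,-.0135,.30])
cv2.imwrite("pics/w2.png",bot.read_camera("wrist"))
E
```

```text
t 1.9833 pos [ 0.5776 -0.0832  0.4048] F [ 0.61 -2.01  0.5 ] w 0.0003 shift cm (tool) [-7.8  10.49 -4.79]
[[-0.951  0.001  0.309]
 [-0.309  0.    -0.951]
 [-0.001 -1.     0.   ]]
```

View pics/w2.png

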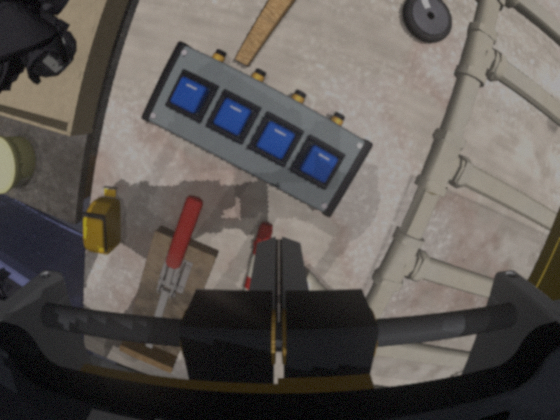

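The fingers are shut and the box and keys lie ahead (key 2 at about px (236,115)). Next I move over key 2 and turn to the box axes while descending.

>>> send_rows --plan "-2.6 0 -1.6 0 0 0 0;-2.6 0 -1.6 0 0 0 0;-2.6 0 -1.6 0 0 0 0;0 2.5 0 0 7.16 0 0;0 2.5 0 0 7.16 0 0;0 2.5 0 0 7.16 0 0;0 2.5 0 0 7.16 0 0;0 0 0 0 0 0 0"

```text
time: 2.7
eef_pos: [0.6339, -0.0154, 0.2994]
ee_rot: [0.063, 0.704, -0.704, -0.07]
ft_force: [-0.2, 0.3, -0.9]
width: 0.0008
```

```bash
python3 - <<'E'
from rig import bot
from h import *
to(bot,[.637,-.0135,.27])
for c in ("wrist","scene"): cv2.imwrite(f"pics/{c}3.png",bot.read_camera(c))
E
```

```text
t 2.7 pos [ 0.6339 -0.0154  0.2994] F [-0.18  0.28 -0.89] w 0.0008 shift cm (tool) [-0.3   2.94 -0.25]
[[-0.982 -0.01  -0.187]
 [ 0.187  0.001 -0.982]
 [ 0.01  -1.     0.001]]
```

View pics/wrist3.png

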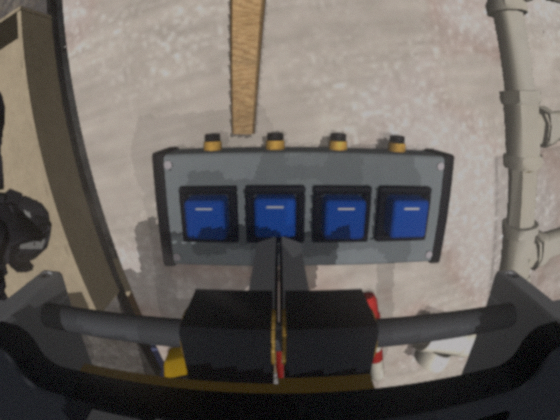

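View pics/scene3.png

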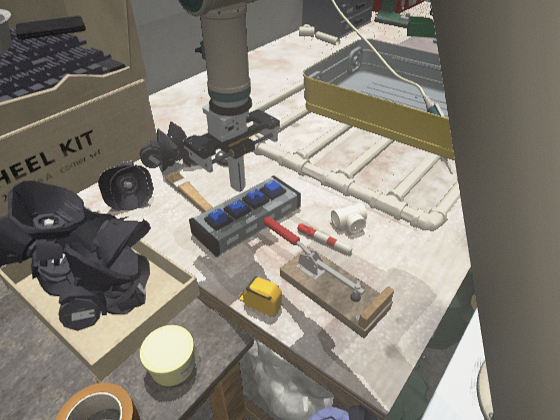

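Wrist view: the fingers are lined up with key 2's column (px (278,215)), and the tool is square to the box. Descending to just above the key.

>>> send_rows --plan "-0.5 1.5 -0.25 0 0 0 0;0 1.3 0 0 0 0 0;0 0.5 0 0 0 0 0;0 0 0 0 0 0 0;0 0 0 0 0 0 0"

```text
time: 3.22
eef_pos: [0.6416, -0.0142, 0.2731]
ee_rot: [-0.066, -0.704, 0.704, 0.065]
ft_force: [0.2, -0.3, 0.2]
width: 0.0004
```

```bash
python3 - <<'E'
from rig import bot
from h import *
to(bot,[.637,-.0135,.258])
for c in ("wrist","scene"): cv2.imwrite(f"pics/{c}4.png",bot.read_camera(c))
a=cv2.imread("pics/scene4.png")
cv2.imwrite("pics/s4.png",cv2.resize(a[140:265,180:310],(624,600),interpolation=cv2.INTER_CUBIC))
E
```

```text
t 3.2167 pos [ 0.6416 -0.0142  0.2731] F [ 0.19 -0.32  0.19] w 0.0004 shift cm (tool) [0.47 1.51 0.02]
[[-0.983  0.002 -0.184]
 [ 0.184 -0.    -0.983]
 [-0.002 -1.     0.   ]]
```

View pics/wrist4.png

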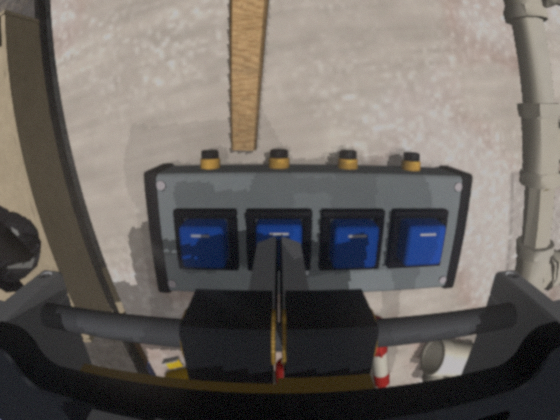

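View pics/s4.png

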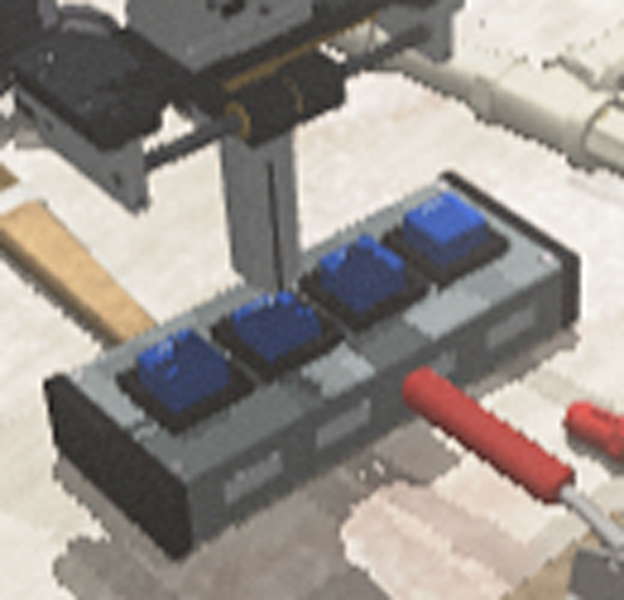

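Scene crop: the fingertip hovers over the rear of key 2. I'll shift it 4 mm back to centre, then approach and feel for contact.

>>> send_rows --plan "0.4 0.6 0 0 0 0 0;0 0.4 0 0 0 0 0;0 0 0 0 0 0 0;0 0 0 0 0 0 0"

```text
time: 3.65
eef_pos: [0.637, -0.0132, 0.2613]
ee_rot: [-0.065, -0.704, 0.704, 0.066]
ft_force: [-1.0, -0.4, -0.6]
width: 0.0005
```

>>> send_rows --plan "0 0.3 0 0 0 0 0;0 0 0 0 0 0 0;0 0 0 0 0 0 0"

```text
time: 3.9
eef_pos: [0.6376, -0.0133, 0.2588]
ee_rot: [-0.066, -0.704, 0.704, 0.065]
ft_force: [-0.7, 0.4, 0.6]
width: 0.0002
```

>>> send_rows --plan "0 0.2 0 0 0 0 0;0 0 0 0 0 0 0;0 0 0 0 0 0 0"

```text
time: 4.15
eef_pos: [0.6376, -0.0133, 0.2572]
ee_rot: [-0.066, -0.704, 0.704, 0.065]
ft_force: [0.4, 0.4, 4.2]
width: 0.0006
```

There was no force at tip height 62.3 mm, and contact came at about 58 to 59 mm, so touch confirms it is latched. Now the full press.

>>> send_rows --plan "0 0.2 0 0 0 0 0;0 0.2 0 0 0 0 0;0 0 0 0 0 0 0;0 0 0 0 0 0 0"

```text
time: 4.48
eef_pos: [0.6376, -0.0133, 0.2535]
ee_rot: [-0.066, -0.704, 0.704, 0.065]
ft_force: [0.5, 0.0, 5.7]
width: 0.0004
```

>>> send_rows --plan "0 0.1 0 0 0 0 0;0 0 0 0 0 0 0;0 0 0 0 0 0 0"

```text
time: 4.73
eef_pos: [0.6375, -0.0133, 0.2534]
ee_rot: [-0.066, -0.704, 0.704, 0.065]
ft_force: [-1.1, 0.2, 10.9]
width: 0.0006
```

Stop reached: the height no longer changes and force is up to about 11 N. Retracting.

>>> send_rows --plan "0 -0.4 0 0 0 0 0;0 -0.8 0 0 0 0 0;0 -1.5 0 0 0 0 0;0 -2.5 0 0 0 0 0;0 -2.5 0 0 0 0 0;0 -2.5 0 0 0 0 0;-2 -1 0 0 0 0 0;0 0 0 0 0 0 0"

```text
time: 5.4
eef_pos: [0.6593, -0.0175, 0.3667]
ee_rot: [-0.069, -0.704, 0.704, 0.063]
ft_force: [1.5, 0.2, 0.2]
width: 0.0007
```

>>> send_rows --plan "0 0 -3.5 0 0 0 0;0 0 -3.5 0 0 0 0;0 0 -3.5 0 0 0 0;0 0 -3.5 0 0 0 0;0 0 -3.5 0 0 0 0;0 0 0 0 0 0 0;0 0 0 0 0 0 0;0 0 0 0 0 0 0"

```text
time: 6.07
eef_pos: [0.6886, 0.1547, 0.3621]
ee_rot: [-0.064, -0.703, 0.705, 0.067]
ft_force: [1.3, -0.9, 0.3]
width: -0.0002
```

```bash
python3 - <<'E'
from rig import bot
from h import *
to(bot,[.637,-.0135,.258])
for c in ("top","scene"): cv2.imwrite(f"pics/{c}5.png",bot.read_camera(c))
a=cv2.imread("pics/scene5.png");b=cv2.imread("pics/top5.png")
cv2.imwrite("pics/s5.png",cv2.resize(a[165:265,180:310],(780,600),interpolation=cv2.INTER_CUBIC))
cv2.imwrite("pics/t5.png",cv2.resize(b,(784,588)))
E
```

```text
t 6.0667 pos [0.6886 0.1547 0.3621] F [ 1.34 -0.91  0.26] w -0.0002 shift cm (tool) [ 1.94 10.45 17.46]
[[-0.983 -0.003 -0.184]
 [ 0.184 -0.002 -0.983]
 [ 0.003 -1.     0.002]]
```

View pics/s5.png

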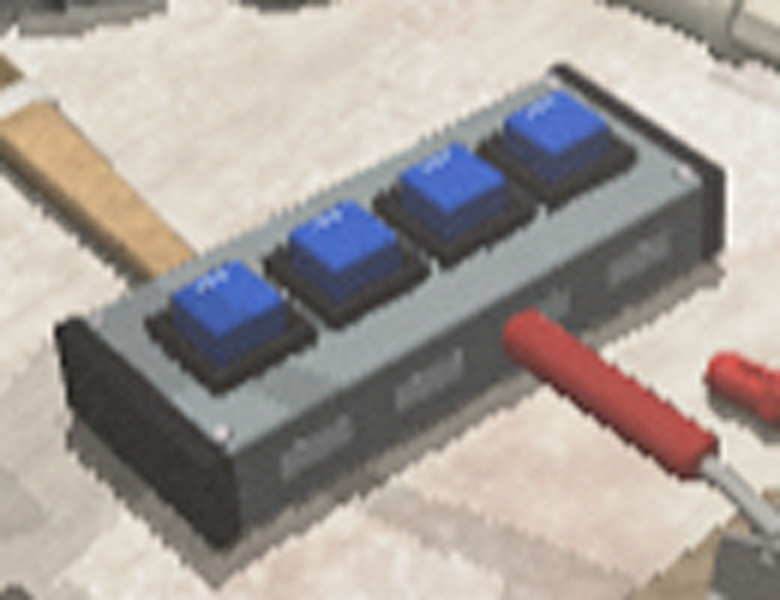

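View pics/t5.png

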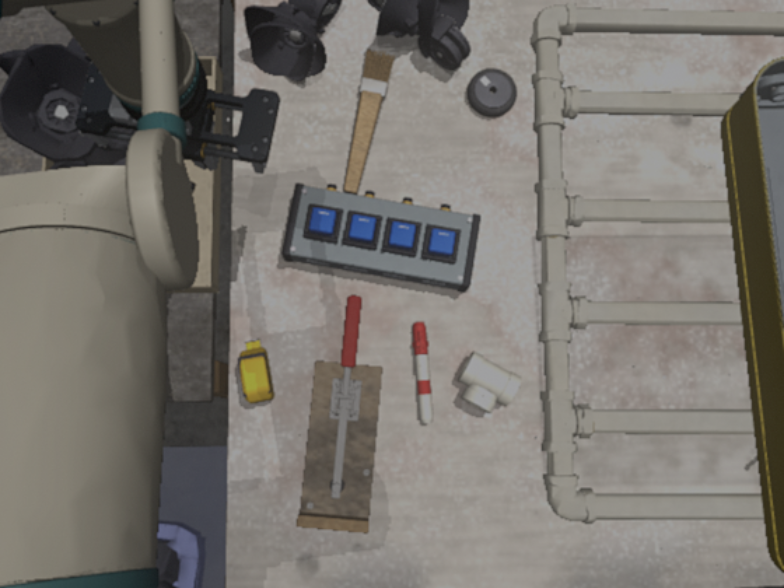

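All four keys now look alike and raised, with key 2 at px (345,240) level with its neighbours. The loose items haven't moved. The gripper is fairly near the crate on the left, so I'll back off and recheck heights before handing in.

>>> send_rows --plan "0 -3 2 0 0 0 0;0 -2 3 0 0 0 0;0 0 2 0 0 0 0;0 0 0 0 0 0 0;0 0 0 0 0 0 0;0 0 0 0 0 0 0;0 0 0 0 0 0 0"

```text
time: 6.75
eef_pos: [0.6762, 0.0865, 0.4128]
ee_rot: [0.065, 0.704, -0.704, -0.066]
ft_force: [-1.4, -0.4, -0.3]
width: 0.0005
```

```bash
python3 - <<'E'
from rig import bot
from h import *
to(bot,[.637,-.0135,.258])
P={}
for c,roi in (("scene",(165,265,180,310)),("top",(125,215,200,350))):
    im=bot.read_camera(c);cv2.imwrite(f"pics/{c}6.png",im);im=im.astype(int)
    b,g,r=im[...,0],im[...,1],im[...,2]
    m=(b>(150 if c=="scene" else 110))&(b-r>60)
    k=np.zeros_like(m);k[roi[0]:roi[1],roi[2]:roi[3]]=1
    n,l,s,ce=cv2.connectedComponentsWithStats((m&k).astype(np.uint8))
    P[c]=sorted([ce[j] for j in range(1,n) if s[j,4]>50],key=lambda x:x[0])
for p,q in zip(P["scene"],P["top"]):
    c1,d1=ray(bot.camera_info("scene"),*p);c2,d2=ray(bot.camera_info("top"),*q)
    t=np.linalg.lstsq(np.c_[d1,-d2],c2-c1,rcond=None)[0];print(((c1+d1*t[0]+c2+d2*t[1])/2).round(4))
for l in ["marker","tape_measure","pvc_tee"]:
    print(l,[(np.round(d["location"],4),round(d["score"],2)) for d in bot.place_of("top",l)])
E
```

```text
t 6.75 pos [0.6762 0.0865 0.4128] F [-1.45 -0.38 -0.32] w 0.0005 shift cm (tool) [ 1.98 15.48 10.56]
[[-0.983 -0.002 -0.185]
 [ 0.185  0.    -0.983]
 [ 0.002 -1.    -0.   ]]
[0.6458 0.0355 0.0645]
[ 0.6368 -0.0132  0.0647]
[ 0.628  -0.0624  0.0645]
[ 0.6189 -0.1115  0.0645]
marker [(array([ 0.4615, -0.0839,  0.001 ]), 0.62)]
tape_measure [(array([ 0.4691,  0.1206, -0.0043]), 0.69)]
pvc_tee [(array([ 0.4502, -0.1681, -0.0025]), 0.87)]
```

View pics/scene6.png

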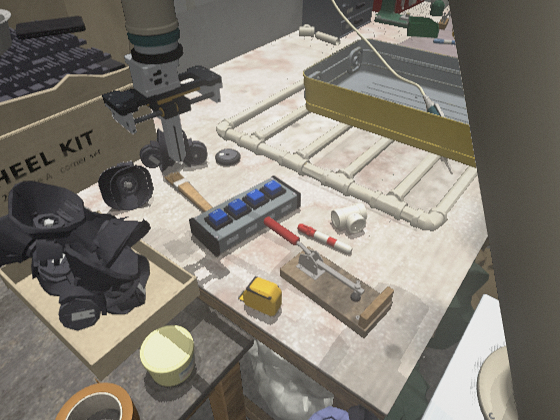

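All four tops now measure about 64.5 mm, and the gripper hangs clear at tip height of about 0.21 m.

```bash
python3 -c "
from rig import bot
print(bot.close_job())"
```

```text
the job is handed in; nothing more can be done
None
```

The latched key was the second from the left, at (0.637, -0.0135). I pressed it fully in, it sprang up, and the job is handed in at about 7 s on the robot's clock.

- **Finding it:** Two-view triangulation put its top at 59.8 mm, against about 64.5 mm for the other three. A light touch with the shut fingertips agreed, with no force at 62.3 mm and contact at about 58–59 mm.
- **Pressing it:** I pushed down until the height stopped changing, at about 54 mm and 11 N, then lifted straight off. I touched no other key.
- **Last checks:** All four tops measured 64.5–64.7 mm. By eye, the marker, tape measure and pipe tee were where they started. The network's positions for them shifted by 4–7 mm between the two looks, which I take as its own error (about 4 mm each time). The gripper was hanging clear; the force sensor read up to about 1.5 N, the same noise as elsewhere in free air.

No check failed.

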